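# Fit the window holder into the spectrometer's sample stage

## Robot

A 7-joint arm with a two-finger parallel gripper is mounted at the origin on the work surface. World frame = base frame: x ahead of the robot, y to its left, z up, the work surface at z = 0. Lengths are in m, angles in rad, forces in N, time in s.
With the tool pointing down it reaches from about 0.4 to 0.85 m from the base axis. Payload 10.4 kg.
Tool frame: the origin (TCP) lies midway between the tips of the shut fingers; the grasp point (between the pads) lies 19 mm behind it; z points along the fingers, x is the direction in which the jaws open and shut, and the axes are right-handed (so a half turn about z gives the same grasp; the last joint's range is limited). The gripper opens to 85 mm and grips with 20 to 120 N. Pads are 22 mm wide; open, the fingers measure 114 mm over their backs; the gripper's body (76 mm by 85 mm) begins 54 mm behind the grasp point. The pads swing forward as they close: fully open they stand 13 mm farther back than shut.
Start: joints at [1.303, 0.332, -0.065, 1.46, 0.022, 1.35, -0.088], TCP at [0.151, -0.606, 0.231] pointing down, gripper open.
Joint ranges: [-2.6, 2.6], [-0.5, 2.12], [-1.47, 1.34], [0.16, 2.42], [-1.27, 4.41], [0.06, 2.06], [-2.6, 2.6]. Speed limits (rad/s): [2.22, 2.22, 2.79, 2.79, 3.14, 3.14, 3.14].

## Interface

Orientations are given as a unit quaternion [x, y, z, w].
In Python, from workcell import manip, cams gives the robot as it stands.
- The arm moves only by the tool move_arm, never from a script. Its argument "moves" is a list of rows, each a list of 7 numbers: the turn, a rotation vector about the tool's x, y, z in degrees, then the shift along the tool's x, y, z in m, then the finger opening in m, from 0 to 0.0854. A call has 1 to 10 rows; each row is the pose to reach, as a shift and turn from the pose commanded when the call began, along the tool's axes at that moment; what a row does not reach only later rows make up. A row lasts 1/10 s, in which the tool goes at most 50 mm and 8.59 degrees, less where a joint would pass 70% of its speed; a pose out of reach is approached as far as the arm can. A call with a gripper value outside its range is refused whole. The fingers move at their own pace and stop on an object; "grip_force" is the grip in N (left out, the last holds). Time passes only in rows, so rows that repeat a pose let the fingers close. It gives the time, the measured TCP pose, the force and the opening at its end, in the units of the state.
- manip.get_obs(): the state, without advancing time (a new reading comes with each control period).
- cams.camera(name): name is "scene" or "top" or "wrist"; returns the picture (384x512x3 uint8, red, green, blue); there is no depth.
- cams.camera_params(name): a dict with "fx", "fy", "cx", "cy" (pixels), "xyz" and "rotation" of the camera in the world. Camera axes: x right, y up, looking along -z (the intrinsics and any distortion apply to the point x, -y, -z); pixel columns grow to the right and rows downward; lengths in m; the calibration is good to about 2 mm. A picture is of the moment at which its call begins: read the wrist's pose just before it. camera_params takes no time and is no camera call; for the wrist camera it gives the pose at the moment of the call.
- manip.hand_in(): hands the job in, once; it reports no verdict.
The state is a dict: "clock": time; "joint_pos": joint angles; "joint_velocities": joint speeds; "tau": joint torques, N m; "position": TCP position; "ee_rot": TCP orientation; "ft_force": force on the tool from outside, world axes, zero at the start; "torque": the same for the moment, N m; "grip_width": opening from 0.0 (shut) to 1.0 (fully open).
Only numpy, scipy, OpenCV 4.12 (cv2) and the standard library are available. Lean on these libraries where they do the work, as an engineer would, in place of code of your own. Each camera call takes 0.05 s, during which the arm holds its last target. There are 200 camera calls.

## Task

Take the sample holder with the wide square window frame out of the white rack and fit it in the dark sample stage: put its stem down through the round eyelet in the bridge and turn it so that the flat tang at its end drops into the slot of the foot block below and the collar sits fully home on the bridge. Leave the other two holders where they stand in the rack, and let go at the end.

Things in the scene. Friction and masses are not known exactly. Their poses are not given: they have to be found in the camera images.
- window_grip (a point): Centre of the square head of the window holder (loose metal part, 0.15 kg, 130 mm tall, upright): an aluminium frame 50 x 50 mm, 10 mm thick, with a 24 mm round window; grip it here across the 10 mm. x: across the thickness, y: along the frame's width, z: up along the stem. 105 mm above the stem's end, 43 mm above the collar's underside. Half a turn about z makes no difference to the fit.
- window_collar (a point): Centre of the underside of the window holder's collar (34 mm diameter, 8 mm thick; a neck of 10 mm free length, 14 mm diameter, joins it to the frame). Below it: a round stem 18 mm in diameter, 47 mm long, then the tang. Same axes as window_grip. This point lies on the bridge's top when the holder is home.
- window_tip (a point): End of the window holder's tang, 62 mm below the collar's underside. The tang is a flat end on the stem, 9 mm thick (x), 15 mm wide (y, parallel to the frame's width) and 15 mm long, its last 3 mm narrowed to 6 x 12 mm. Same axes as window_grip.
- stage_eye (a point): Centre of the eyelet's mouth, on top of the bridge of the sample stage, 70 mm above the table. The eyelet is a round through hole, 22 mm in diameter. The bridge is dark, 50 mm wide (x), 140 mm long (y), 10 mm thick, on a leg at each end, over a base plate 130 x 160 x 6 mm. The stage is fixed. x: across the bridge, y: along it, z: up.
- stage_slot (a point): Centre of the slot's mouth on top of the aluminium foot block (50 x 50 mm) of the stage, 50 mm straight below stage_eye, same axes. The slot is 12 mm wide (x), 19 mm long (y, along the bridge), 14 mm deep. The tang enters only with the frame parallel to the bridge's length, within about 0.15 rad; else it stands on the block and the collar stays 12 mm above the bridge.
- rack_top (a point): Centre of the top of the white plastic rack, 80 mm above the table. The rack is fixed. Its top plate is 60 mm (x) by 240 mm (y), 10 mm thick, with three round 24 mm holes at y = -76, 0 and +76 mm; in each a holder hangs upright by its collar, at any order. Rack and stage may stand either way round, left or right of the robot's middle. y: along the row, z: up.
- blank_grip (a point): Centre of the head of the blank holder, to be left alone: same neck, collar and stem as the window holder, but its head is a solid narrow plate 26 mm wide (y), 44 mm tall, 10 mm thick (x). 40 mm above its collar's underside.
- plug_grip (a point): Centre of the head of the plug holder, to be left alone: same neck, collar and stem as the window holder, but its head is a round knob 32 mm in diameter, 40 mm tall. 38 mm above its collar's underside.
Things that resemble listed ones, but are neither listed nor needed, are in the scene too. What is shaped like the part that bears window_grip but red or yellow is not meant.

How it is judged:
At the end, for the whole second after the job is handed in: The window holder stands upright (within 0.07 rad) and at rest in the stage, collar down on the bridge (within 3 mm), centred on the eyelet (5 mm), frame parallel to the bridge (0.3 rad, as the slot enforces); the other two holders are still in their rack holes (within 20 mm) (horizontal distance between window_collar and stage_eye below 0.005 m and z of window_collar in the frame of stage_eye between -0.004 and 0.003 m and angle between the z axis of window_grip and the z axis of stage_eye, either way round below 0.07 rad and angle between the y axis of window_grip and the y axis of stage_eye, either way round below 0.3 rad and angle between window_grip's own z axis and vertical below 0.07 rad and distance of each of blank_grip, plug_grip from where it was at the start of the episode below 0.02 m and linear speed of window below 0.02 m/s); the robot touches nothing.
It fails at once if the blank or the plug holder is lifted or knocked out of its place in the rack (moved more than 40 mm) (distance of any of blank_grip, plug_grip from where it was at the start of the episode above 0.04 m).
It also fails if it takes over 48 s, if anything falls off the work surface, if the arm or the gripper's body presses on something with over 40 N, if the wrist force passes 120 N, or if a joint passes its speed limit or range.

## Working session

There is one attempt and no reset: what is moved stays moved. The work goes in short steps, Python scripts to look and compute and a tool call to move; the robot and the scene stay as the last step left them, time stands still between calls to the robot, and variables do not carry over. Pictures are saved under pics/ and viewed, about 8 in all and at most 12, crops included, and the job is handed in when it is done.

Besides the shell and the picture viewer there is one more tool, called after "Call:" by a JSON object that holds its "api" and its "payload", one argument or row to a line. move_arm: Moves the arm, as the interface text tells. Its arguments: {"type":"object","properties":{"moves":{"type":"array","items":{"type":"array","items":{"type":"number"}}},"grip_force":{"type":"number"}},"required":["moves"]}

```bash
mkdir -p pics; ls
cat > h.py <<'E'
import numpy as np, cv2
from workcell import manip, cams
def shot(n,f):
    p=cams.camera_params(n); im=cams.camera(n); cv2.imwrite(f,cv2.cvtColor(im,cv2.COLOR_RGB2BGR)); return im,p
E
python3 - <<'E'
from h import *
a,p=shot("scene","pics/s.png"); b,q=shot("top","pics/t.png")
print(p,q); print(manip.get_obs())
cv2.imwrite("pics/both.png",cv2.resize(np.hstack([cv2.imread("pics/s.png"),cv2.imread("pics/t.png")]),(800,300)))
E
```

```text
pics
{'fx': 398.6151711445501, 'fy': 398.6151711445501, 'cx': 265.4982373622213, 'cy': 193.7551123450615, 'xyz': array([ 1.19716653, -0.0069442 ,  0.88055227]), 'rotation': array([0.24800296, 0.24222589, 0.67170306, 0.6547031 ])} {'fx': 411.2160656492315, 'fy': 411.2160656492315, 'cx': 262.0488450194223, 'cy': 197.04646687207654, 'xyz': array([0.47983852, 0.01030424, 1.12340875]), 'rotation': array([ 0.0083401 , -0.03185919, -0.70517003,  0.70827301])}
{'clock': 0.1, 'joint_pos': array([ 1.30340244,  0.33281239, -0.06471947,  1.4608326 ,  0.02161645,
        1.34985276, -0.08850154]), 'joint_velocities': array([-3.56346101e-05, -1.85365854e-03,  2.80058316e-03, -2.63343805e-03,
        4.95697633e-05, -4.27187321e-04,  1.26281658e-03]), 'tau': array([ 2.81188797e-03, -6.26747990e+01,  5.04643342e-02, -3.92427993e+01,
        1.63919572e-02,  7.00527162e-03,  8.23943810e-05]), 'position': array([ 0.15140281, -0.60606587,  0.23060502]), 'ee_rot': array([ 7.88160489e-01, -6.15469477e-01, -4.94664337e-04, -3.47393510e-04]), 'ft_force': array([-0.47678593, -0.66714374,  0.44416426]), 'torque': array([-0.01495129,  0.01134637,  0.0146761 ]), 'grip_width': 1.0033472288576744}
```

View pics/t.png

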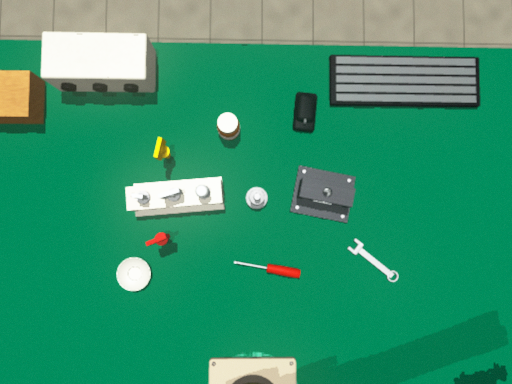

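View pics/s.png

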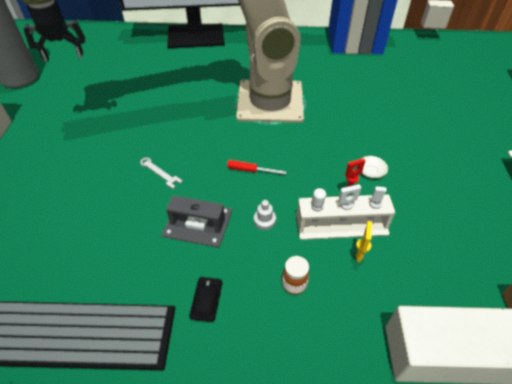

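The top view has the robot at the bottom. The rack's holders are at about (142,197), (172,193) and (203,190), and the stage is at (325,192). In the scene view the rack heads are at (319,198) knob, (350,195) frame with a hole, and (378,196) narrow plate. Red (355,170) and yellow (364,240) are decoys. The middle one looks like the window holder, so I'll confirm it in an enlarged crop.

```bash
cat >> h.py <<'E'
from scipy.spatial.transform import Rotation as R
def ray(p,u,v):
    d=R.from_quat(p['rotation']).apply([(u-p['cx'])/p['fx'],-(v-p['cy'])/p['fy'],-1.]); return np.array(p['xyz']),d
def onz(p,u,v,z):
    o,d=ray(p,u,v); return o+d*(z-o[2])/d[2]
def proj(p,X):
    c=R.from_quat(p['rotation']).inv().apply(np.array(X)-p['xyz']); return np.array([p['cx']+p['fx']*c[0]/-c[2],p['cy']+p['fy']*c[1]/c[2]])
E
python3 - <<'E'
from h import *
t=cv2.imread("pics/t.png"); s=cv2.imread("pics/s.png")
rs=lambda im,x,y,w,h,k:cv2.resize(im[y:y+h,x:x+w],None,fx=k,fy=k,interpolation=cv2.INTER_CUBIC)
A=np.hstack([rs(t,115,165,120,60,3.3333),rs(t,285,162,80,60,5)[:200] if 0 else rs(t,270,160,120,60,3.3333)])
B=np.hstack([rs(s,290,160,120,90,3.3333),rs(s,145,170,120,90,3.3333)])
cv2.imwrite("pics/c1.png",np.vstack([A,B])); print(A.shape,B.shape)
p=cams.camera_params("top");q=cams.camera_params("scene")
print(onz(p,172,193,.131),onz(q,350,195,.123),onz(p,327,191,.07),onz(q,198,206,.07))
E
```

```text
(200, 800, 3) (300, 800, 3)
[0.54500261 0.19384623 0.131     ] [0.54564489 0.20418065 0.123     ] [ 0.5564397  -0.19246905  0.07      ] [ 0.55098671 -0.18221728  0.07      ]
```

View pics/c1.png

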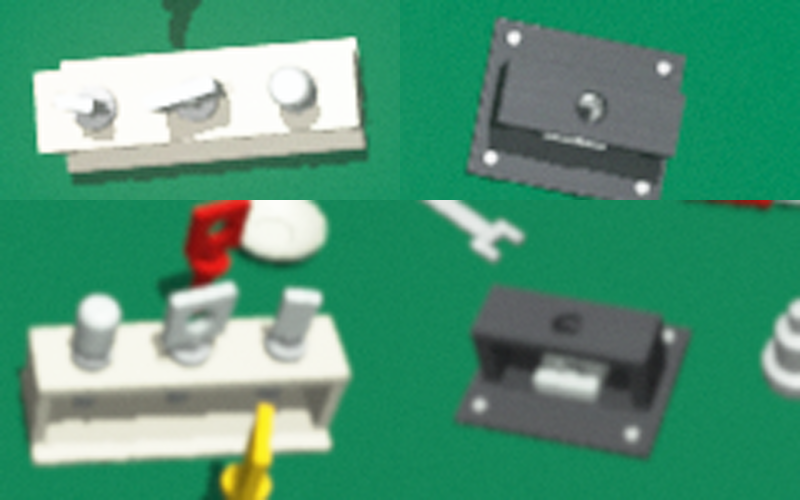

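The crop confirms it: the middle rack holder (top ≈(172,193)) is the aluminium frame with a round window. The knob is on its right (203,190) and the narrow plate on its left (142,197). The eyelet is at top (327.3,192.1) and scene (196,207.2).

```bash
cat >> h.py <<'E'
def tri(rays):
    A=np.zeros((3,3));b=np.zeros(3);
    for o,d in rays:
        d=d/np.linalg.norm(d);M=np.eye(3)-np.outer(d,d);A+=M;b+=M@o
    return np.linalg.solve(A,b)
def goto(pos,xang):
    """print tool-frame turn+shift to bring TCP to pos, pointing down, tool x at world angle xang (deg, mod 180)"""
    o=manip.get_obs();Rc=R.from_quat(o['ee_rot'])
    best=None
    for k in (0,180):
        a=np.deg2rad(xang+k);X=np.array([np.cos(a),np.sin(a),0]);Z=np.array([0,0,-1.]);Rt=R.from_matrix(np.c_[X,np.cross(Z,X),Z])
        rv=(Rc.inv()*Rt).as_rotvec(degrees=True)
        print('turn',rv.round(2),'joint7',o['joint_pos'][6].round(2))
    print('shift',Rc.inv().apply(np.array(pos)-o['position']).round(4),'at',o['position'].round(4))
E
python3 - <<'E'
from h import *
p=cams.camera_params("top");q=cams.camera_params("scene")
f=lambda u,v:(270+(u-400)/3.33333,160+v/3.33333)
g=lambda u,v:(115+u/3.33333,165+v/3.33333)
S=[onz(p,*f(*c),.008)[:2] for c in [(514,38),(664,68),(642,188),(490,158)]]
print("stage c",np.mean(S,0)); d=S[1]-S[0]+S[2]-S[3];e=S[2]-S[1]+S[3]-S[0]
print("ang",np.degrees(np.arctan2(d[1],d[0])),np.degrees(np.arctan2(e[1],e[0])),np.linalg.norm(d)/2,np.linalg.norm(e)/2)
print("eye",onz(p,327.3,192.1,.07),onz(q,196,207.2,.07))
F=[onz(p,*g(*c),.148) for c in [(155,107),(222,85)]];d=F[1]-F[0]
print("frame",np.mean(F,0),np.degrees(np.arctan2(d[1],d[0])),np.linalg.norm(d))
w=cams.camera_params("wrist");o=manip.get_obs();Rc=R.from_quat(o['ee_rot'])
print("wrist cam in tool",Rc.inv().apply(w['xyz']-o['position']),(Rc.inv()*R.from_quat(w['rotation'])).as_matrix().round(2),w['fx'])
goto([.52,-.19,.30],0)
E
```

```text
stage c [ 0.55306475 -0.19415338]
ang -100.90151462471553 168.84700493601954 0.1266590241227002 0.1006067779102798
eye [ 0.55359613 -0.19323253  0.07      ] [ 0.55512988 -0.18686628  0.07      ]
frame [0.54199769 0.1916977  0.148     ] -71.29200645405233 0.049499805305783774
wrist cam in tool [ 0.00118943 -0.07932384 -0.14351799] [[ 1.    0.   -0.  ]
 [ 0.   -0.95 -0.31]
 [-0.    0.31 -0.95]] 310.64418323265215
turn [-4.000e-02  6.000e-02 -7.597e+01] joint7 -0.09
turn [7.0000e-02 5.0000e-02 1.0403e+02] joint7 -0.09
shift [-0.3144 -0.4585 -0.069 ] at [ 0.1514 -0.6061  0.2306]
```

```bash
python3 -c "
from h import *
goto([.554,-.191,.28],-10.9)"
```

```text
turn [-4.000e-02  6.000e-02 -6.507e+01] joint7 -0.09
turn [7.0000e-02 4.0000e-02 1.1493e+02] joint7 -0.09
shift [-0.3052 -0.4912 -0.0491] at [ 0.1514 -0.6061  0.2306]
```

Call:
{"api": "move_arm", "payload": {
  "moves": [
    [0,0,-65,-0.305,-0.491,-0.05,0.085],
    [0,0,-65,-0.305,-0.491,-0.05,0.085],
    [0,0,-65,-0.305,-0.491,-0.05,0.085],
    [0,0,-65,-0.305,-0.491,-0.05,0.085],
    [0,0,-65,-0.305,-0.491,-0.05,0.085],
    [0,0,-65,-0.305,-0.491,-0.05,0.085],
    [0,0,-65,-0.305,-0.491,-0.05,0.085],
    [0,0,-65,-0.305,-0.491,-0.05,0.085],
    [0,0,-65,-0.305,-0.491,-0.05,0.085],
    [0,0,-65,-0.305,-0.491,-0.05,0.085]
  ]
}}

```text
clock: 1.1
position: [0.4992, -0.2472, 0.2745]
ee_rot: [0.995, -0.096, -0.0, 0.0]
ft_force: [2.0, -1.1, 0.6]
grip_width: 0.994
```

```bash
python3 -c "
from h import *
goto([.554,-.191,.28],-10.9)"
```

```text
turn [ 0.01  0.01 -0.08] joint7 0.11
turn [ 2.0000e-02 -2.0000e-02  1.7992e+02] joint7 0.11
shift [ 0.0431 -0.0656 -0.0055] at [ 0.4992 -0.2472  0.2745]
```

Call:
{"api": "move_arm", "payload": {
  "moves": [
    [0,0,0,0.043,-0.066,-0.005,0.085],
    [0,0,0,0.043,-0.066,-0.005,0.085],
    [0,0,0,0.043,-0.066,-0.005,0.085],
    [0,0,0,0.043,-0.066,-0.005,0.085]
  ]
}}

```text
clock: 1.5
position: [0.5532, -0.1918, 0.2788]
ee_rot: [0.995, -0.095, -0.0, -0.0]
ft_force: [-0.7, -0.2, -0.3]
grip_width: 0.997
```

Run:
```python
from h import *
import json
im,p=shot("wrist","pics/w1.png"); o=manip.get_obs(); print(o['position'],o['joint_velocities'].round(3))
json.dump({k:np.array(v).tolist() for k,v in p.items()},open("w1.json","w"))
print(proj(p,[.554,-.191,.07]))
```

```text
[ 0.55261523 -0.19290811  0.27892335] [ 0.021 -0.01   0.01   0.006 -0.001 -0.001 -0.001]
[254.61665957 159.79179747]
```

View pics/w1.png

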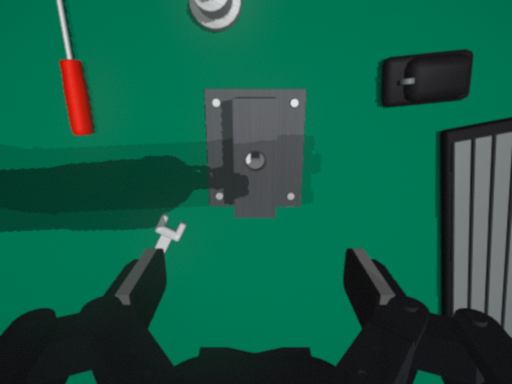

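The wrist view shows the stage nearly aligned with the image, the eyelet at (255,160) as predicted, and four white screws. I'll refine with the screws and the eyelet contour, then plan the move to the rack.

Run:
```python
from h import *
import json
p={k:np.array(v) for k,v in json.load(open("w1.json")).items()}
im=cv2.imread("pics/w1.png"); g=cv2.cvtColor(im,cv2.COLOR_BGR2GRAY)
sub=(g>150).astype(np.uint8); sub[:,:200]=0;sub[:,310:]=0;sub[:85]=0;sub[215:]=0
n,l,st,c=cv2.connectedComponentsWithStats(sub)
print(st[1:,4],c[1:].round(1))
C=[c[i] for i in range(1,n) if not(225<c[i][0]<280) and st[i,4]>5]
P=np.array([onz(p,*x,.008)[:2] for x in C]); print(P.round(4),P.mean(0))
ci=cv2.HoughCircles(cv2.resize(g[140:180,235:275],None,fx=8,fy=8,interpolation=cv2.INTER_CUBIC),cv2.HOUGH_GRADIENT,1,200,param1=80,param2=15,minRadius=55,maxRadius=110)
if ci is not None:
    x,y,r=ci[0,0]; u,v=235+x/8-.44,140+y/8-.44; print(u,v,r/8,onz(p,u,v,.07))
goto([.543,.193,.28],18.7)
```

```text
[53 55 38 29 28] [[215.7 102.4]
 [294.2 102.5]
 [248.2 158.8]
 [218.9 195.5]
 [290.5 195.8]]
[[ 0.5165 -0.1211]
 [ 0.6156 -0.1403]
 [ 0.4923 -0.2452]
 [ 0.5913 -0.2647]] [ 0.55392124 -0.1928343 ]
turn [ 1.000e-02  6.000e-02 -2.971e+01] joint7 -0.04
turn [ 8.0000e-02 -1.0000e-02  1.5029e+02] joint7 -0.04
shift [-0.0831 -0.377  -0.0011] at [ 0.5526 -0.1929  0.2789]
```

Call:
{"api": "move_arm", "payload": {
  "moves": [
    [0,0,-29.6,-0.083,-0.377,0,0.085],
    [0,0,-29.6,-0.083,-0.377,0,0.085],
    [0,0,-29.6,-0.083,-0.377,0,0.085],
    [0,0,-29.6,-0.083,-0.377,0,0.085],
    [0,0,-29.6,-0.083,-0.377,0,0.085],
    [0,0,-29.6,-0.083,-0.377,0,0.085],
    [0,0,-29.6,-0.083,-0.377,0,0.085],
    [0,0,-29.6,-0.083,-0.377,0,0.085],
    [0,0,-29.6,-0.083,-0.377,0,0.085],
    [0,0,-29.6,-0.083,-0.377,0,0.085]
  ]
}}

```text
clock: 2.55
position: [0.5434, 0.1929, 0.2791]
ee_rot: [0.987, 0.162, -0.0, 0.0]
ft_force: [0.0, -1.4, 0.2]
grip_width: 0.994
```

Run:
```python
from h import *
import json
im,p=shot("wrist","pics/w2.png"); o=manip.get_obs(); print(o['position'],o['joint_velocities'].round(3))
json.dump({k:np.array(v).tolist() for k,v in p.items()},open("w2.json","w"))
u,v=proj(p,[.543,.193,.148]).round().astype(int); print(u,v)
b=cv2.imread("pics/w2.png"); x0,y0=max(u-100,0),max(v-75,0); print(x0,y0)
cv2.imwrite("pics/w2c.png",cv2.resize(b[y0:y0+150,x0:x0+200],None,fx=4,fy=4,interpolation=cv2.INTER_CUBIC))
```

```text
[0.54382588 0.1917196  0.27909836] [ 0.015 -0.004  0.009 -0.001  0.001 -0.001 -0.001]
254 178
154 103
```

View pics/w2c.png

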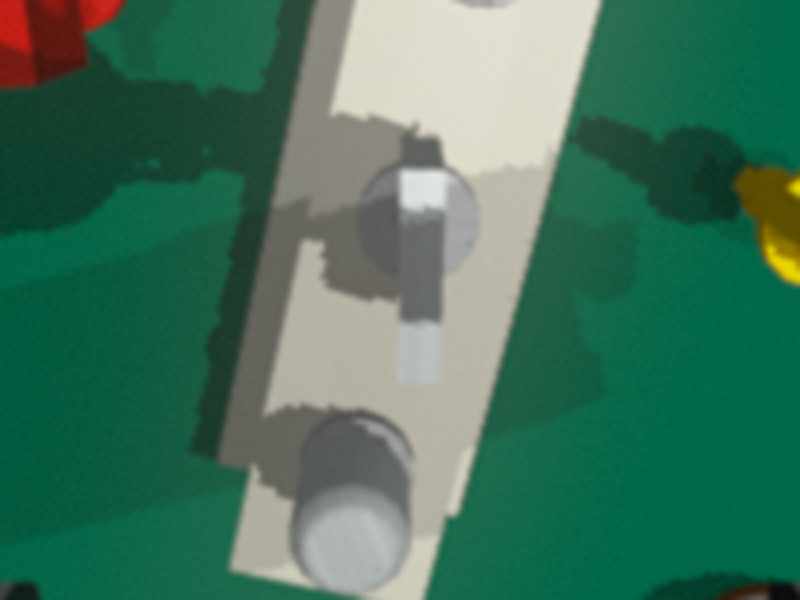

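The middle holder shows the wide frame edge-on, vertical in the image, with its top face spanning crop (422,172)–(420,382), so its centre is at about pixel (259.2,172.3). The knob is below it at a safe distance.

Run:
```python
from h import *
import json
p={k:np.array(v) for k,v in json.load(open("w2.json")).items()}
F=[onz(p,154+x/4,103+y/4,.148) for x,y in [(423,171),(419,382)]];d=F[1]-F[0];c=np.mean(F,0)
a=np.degrees(np.arctan2(d[1],d[0]));print(c,a,np.linalg.norm(d))
print("collar",onz(p,154+420/4,103+222/4,.088))
goto([c[0],c[1],.104],a+90)
```

```text
[0.54579596 0.19948991 0.148     ] -72.19323512770876 0.04969307873269344
collar [0.54625154 0.20002559 0.088     ]
turn [0.07 0.03 0.69] joint7 -0.26
turn [-5.0000e-02  1.1000e-01 -1.7931e+02] joint7 -0.26
shift [ 0.0044 -0.007   0.1751] at [0.5438 0.1917 0.2791]
```

Call:
{"api": "move_arm", "payload": {
  "moves": [
    [0,0,0.7,0.0035,-0.007,0.04,0.085],
    [0,0,0.7,0.0035,-0.007,0.08,0.085],
    [0,0,0.7,0.0035,-0.007,0.12,0.085],
    [0,0,0.7,0.0035,-0.007,0.15,0.06],
    [0,0,0.7,0.0035,-0.007,0.175,0.04],
    [0,0,0.7,0.0035,-0.007,0.175,0.03],
    [0,0,0.7,0.0035,-0.007,0.175,0.03]
  ]
}}

```text
clock: 3.3
position: [0.5451, 0.1998, 0.105]
ee_rot: [0.988, 0.155, -0.0, 0.0]
ft_force: [0.8, 0.7, 0.8]
grip_width: 0.354
```

Run:
```python
from h import *
im,p=shot("wrist","pics/w3.png"); o=manip.get_obs(); print(o['position'],o['ft_force'],o['grip_width'])
```

```text
[0.54550566 0.2005579  0.10582958] [-1.01009602  0.07710643  0.45194424] 0.35037873338767284
```

View pics/w3.png

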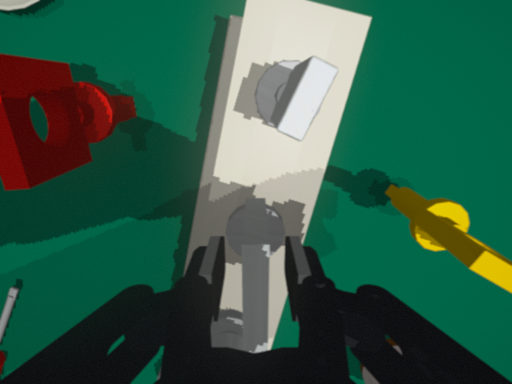

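The frame stands centred between the open pads (u≈256, pads at 222 and 290), and nothing else is between them. I'll close and lift a little.

Call:
{"api": "move_arm", "payload": {
  "moves": [
    [0,0,0,0,0,0,0],
    [0,0,0,0,0,0,0],
    [0,0,0,0,0,0,0],
    [0,0,0,0,0,0,0],
    [0,0,0,0,0,0,0],
    [0,0,0,0,0,-0.02,0],
    [0,0,0,0,0,-0.05,0],
    [0,0,0,0,0,-0.08,0],
    [0,0,0,0,0,-0.11,0],
    [0,0,0,0,0,-0.13,0]
  ],
  "grip_force": 60
}}

```text
clock: 4.35
position: [0.5448, 0.2018, 0.2371]
ee_rot: [0.988, 0.156, 0.001, -0.0]
ft_force: [0.5, 0.4, -2.4]
grip_width: 0.112
```

```bash
python3 -c "
from h import *
print(manip.get_obs()['grip_width'])
goto([.554,-.192,.235],-10.95)"
```

```text
0.11206078053962658
turn [-2.000e-02 -1.400e-01  2.889e+01] joint7 -0.3
turn [ 1.9000e-01 -2.0000e-02 -1.5111e+02] joint7 -0.3
shift [-0.1126  0.3775  0.0019] at [0.5448 0.2018 0.2371]
```

Call:
{"api": "move_arm", "payload": {
  "moves": [
    [0,0,28.9,-0.1125,0.3775,0,0],
    [0,0,28.9,-0.1125,0.3775,0,0],
    [0,0,28.9,-0.1125,0.3775,0,0],
    [0,0,28.9,-0.1125,0.3775,0,0],
    [0,0,28.9,-0.1125,0.3775,0,0],
    [0,0,28.9,-0.1125,0.3775,0,0],
    [0,0,28.9,-0.1125,0.3775,0,0],
    [0,0,28.9,-0.1125,0.3775,0,0],
    [0,0,28.9,-0.1125,0.3775,0,0],
    [0,0,28.9,-0.1125,0.3775,0,0]
  ]
}}

```text
clock: 5.35
position: [0.5533, -0.1932, 0.2343]
ee_rot: [0.995, -0.097, -0.0, -0.0]
ft_force: [0.2, 1.3, -2.1]
grip_width: 0.109
```

Run:
```python
from h import *
import json
im,p=shot("wrist","pics/w4.png"); s,q=shot("scene","pics/s4.png");o=manip.get_obs(); print(o['position'],o['ft_force'],o['grip_width'])
json.dump({k:np.array(v).tolist() for k,v in p.items()},open("w4.json","w"))
goto([.554,-.192,.235],-10.95)
u,v=proj(q,np.r_[o['position'][:2],.17]).round().astype(int);print(u,v)
a=cv2.imread("pics/w4.png");b=cv2.imread("pics/s4.png")
x0,y0=u-50,v-60;print(x0,y0)
c=cv2.resize(b[y0:y0+120,x0:x0+100],None,fx=4,fy=4,interpolation=cv2.INTER_CUBIC)
x1,y1=206,90
d=cv2.resize(a[y1:y1+120,x1:x1+100],None,fx=4,fy=4,interpolation=cv2.INTER_CUBIC)
cv2.imwrite("pics/c4.png",np.hstack([c,d]))
print(proj(p,[.554,-.192,.07]))
```

```text
[ 0.55383582 -0.19081727  0.23464482] [ 0.7262759  -0.32437963 -1.63695504] 0.10803308488527479
turn [-0.03 -0.01  0.08] joint7 -0.05
turn [ 2.0000e-02 -5.0000e-02 -1.7992e+02] joint7 -0.05
shift [ 0.0004  0.0011 -0.0004] at [ 0.5538 -0.1908  0.2346]
190 181
140 121
[254.2231232  168.84653405]
```

View pics/c4.png

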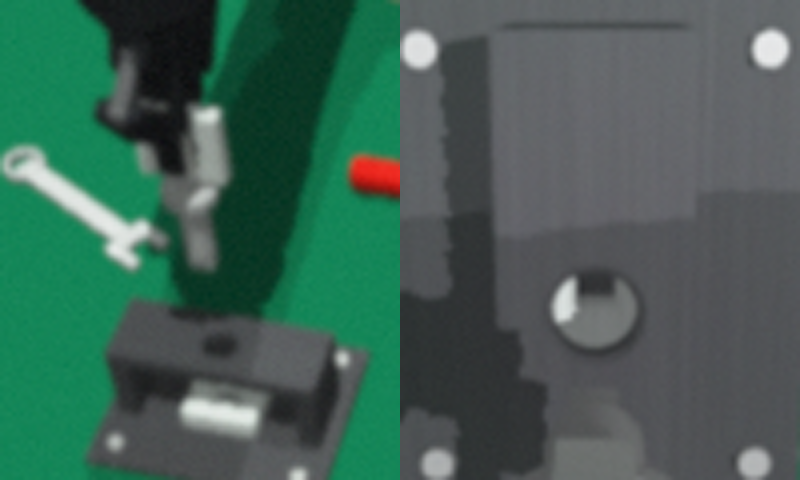

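The right crop shows the eyelet at wrist pixel ≈(254.4,167.3), with the collar's front edge at u≈254.8 just below it. The left crop shows the holder hanging upright, tang end ≈(190.5,187.5), above the eyelet (195,207.3). Next I check the offsets.

Run:
```python
from h import *
import json
p={k:np.array(v) for k,v in json.load(open("w4.json")).items()};q=cams.camera_params("scene")
o=manip.get_obs();Rc=R.from_quat(o['ee_rot']);T=lambda X:Rc.inv().apply(X-o['position']).round(4)
e=onz(p,206+195.5/4,90+310/4,.07);print("eye",e,"tool",T(e))
for yy in (400,425):print("collar tool",T(onz(p,206+196/4,90+yy/4,.2186)))
for s in [(212,110),(200,190),(203,265)]:pass
x,y=o['position'][:2]
for n,z in (("headtop",.279),("collar",.2146),("tip",.149),("eye",.07)):
    P=np.r_[(x,y) if n!="eye" else e[:2],z]; print(n,(proj(q,P)-[140,121])*4)
goto([*e[:2],.235],-10.95)
```

```text
eye [ 0.554923   -0.19074547  0.07      ] tool [ 0.001  -0.0002  0.1646]
collar tool [ 0.001  -0.0242  0.0161]
collar tool [ 0.001  -0.0207  0.0161]
headtop [172.79658618 105.05574038]
collar [188.44146572 187.11662921]
tip [202.76245339 262.23340933]
eye [218.06055347 344.39860282]
turn [-0.03 -0.01  0.08] joint7 -0.05
turn [ 2.0000e-02 -5.0000e-02 -1.7992e+02] joint7 -0.05
shift [ 0.0011 -0.0003 -0.0004] at [ 0.5538 -0.1908  0.2346]
```

Call:
{"api": "move_arm", "payload": {
  "moves": [
    [0,0,0,0,0,0.03,0],
    [0,0,0,0,0,0.06,0],
    [0,0,0,0,0,0.075,0],
    [0,0,0,0,0,0.084,0],
    [0,0,0,0,0,0.088,0],
    [0,0,0,0,0,0.088,0]
  ]
}}

```text
clock: 6.05
position: [0.554, -0.1921, 0.1469]
ee_rot: [0.995, -0.095, 0.0, 0.0]
ft_force: [-0.3, -0.5, -0.9]
grip_width: 0.106
```

Run:
```python
from h import *
s,q=shot("scene","pics/s5.png");a,p=shot("wrist","pics/w5.png");o=manip.get_obs(); print(o['position'],o['ft_force'],o['grip_width'])
a=cv2.imread("pics/w5.png");b=cv2.imread("pics/s5.png")
c=cv2.resize(b[150:250,145:245],None,fx=4,fy=4,interpolation=cv2.INTER_CUBIC)
d=cv2.resize(a[110:210,206:306],None,fx=4,fy=4,interpolation=cv2.INTER_CUBIC)
cv2.imwrite("pics/c5.png",np.hstack([c,d]))
```

```text
[ 0.55429319 -0.19238335  0.14754301] [ 0.33271561  0.40917102 -2.43323686] 0.10842011151092226
```

View pics/c5.png

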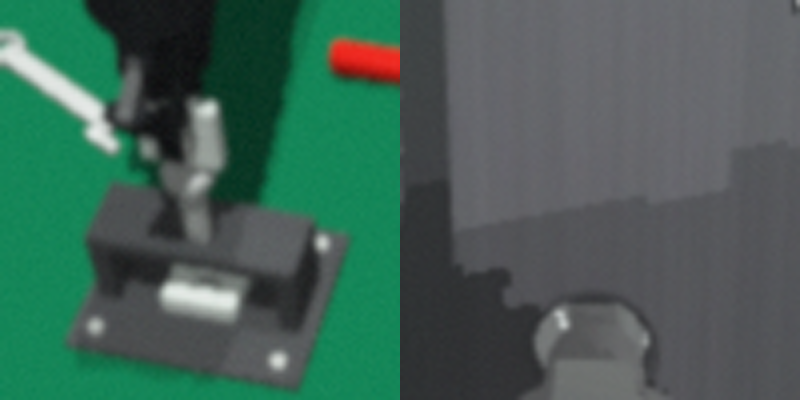

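The tang points straight into the eyelet: stem ≈(194.5,208) in the scene view, against an eyelet at (195,207). There is no contact force, so I continue slowly.

Call:
{"api": "move_arm", "payload": {
  "moves": [
    [0,0,0,0,0,0.004,0],
    [0,0,0,0,0,0.008,0],
    [0,0,0,0,0,0.012,0],
    [0,0,0,0,0,0.016,0],
    [0,0,0,0,0,0.02,0],
    [0,0,0,0,0,0.02,0]
  ]
}}

```text
clock: 6.75
position: [0.5532, -0.1923, 0.1256]
ee_rot: [0.995, -0.096, -0.001, -0.0]
ft_force: [0.1, 0.6, -1.4]
grip_width: 0.108
```

Call:
{"api": "move_arm", "payload": {
  "moves": [
    [0,0,0,0,0,0.005,0],
    [0,0,0,0,0,0.01,0],
    [0,0,0,0,0,0.014,0],
    [0,0,0,0,0,0.017,0],
    [0,0,0,0,0,0.02,0],
    [0,0,0,0,0,0.023,0],
    [0,0,0,0,0,0.023,0]
  ]
}}

```text
clock: 7.45
position: [0.5534, -0.1923, 0.1029]
ee_rot: [0.995, -0.096, -0.0, -0.0]
ft_force: [0.2, -0.2, -2.5]
grip_width: 0.104
```

Call:
{"api": "move_arm", "payload": {
  "moves": [
    [0,0,0,0,0,0.003,0],
    [0,0,0,0,0,0.006,0],
    [0,0,0,0,0,0.007,0],
    [0,0,0,0,0,0.007,0]
  ]
}}

```text
clock: 7.85
position: [0.5536, -0.1923, 0.0963]
ee_rot: [0.995, -0.096, -0.0, 0.0]
ft_force: [-0.8, -0.2, -1.0]
grip_width: 0.11
```

Call:
{"api": "move_arm", "payload": {
  "moves": [
    [0,0,0,0,0,0.001,0],
    [0,0,0,0,0,0.002,0],
    [0,0,0,0,0,0.002,0]
  ]
}}

```text
clock: 8.15
position: [0.5538, -0.1924, 0.096]
ee_rot: [0.995, -0.096, 0.0, 0.0]
ft_force: [-5.9, 2.0, 12.3]
grip_width: 0.108
```

The collar touches at TCP z 0.096, as predicted for home (0.0955). I'll release and retreat.

Call:
{"api": "move_arm", "payload": {
  "moves": [
    [0,0,0,0,0,-0.001,0.02],
    [0,0,0,0,0,-0.001,0.05],
    [0,0,0,0,0,-0.001,0.06],
    [0,0,0,0,0,-0.001,0.06],
    [0,0,0,0,0,-0.03,0.06],
    [0,0,0,0,0,-0.07,0.06],
    [0,0,0,0,0,-0.11,0.06],
    [0,0,0,0,0,-0.15,0.06],
    [0,0,0,0,0,-0.18,0.06],
    [0,0,0,0,0,-0.18,0.06]
  ]
}}

```text
clock: 9.15
position: [0.5554, -0.1925, 0.2791]
ee_rot: [0.995, -0.096, 0.003, 0.001]
ft_force: [-0.2, 1.2, -0.2]
grip_width: 0.703
```

Run:
```python
from h import *
s,q=shot("scene","pics/s6.png");a,p=shot("wrist","pics/w6.png");o=manip.get_obs(); print(o['position'],o['ft_force'],o['grip_width'])
a=cv2.imread("pics/w6.png");b=cv2.imread("pics/s6.png")
c=cv2.resize(b[140:260,145:405],None,fx=2,fy=2,interpolation=cv2.INTER_CUBIC)
c2=cv2.resize(b[150:240,150:240],None,fx=4,fy=4,interpolation=cv2.INTER_CUBIC)
d=cv2.resize(a[80:220,186:326],(360,360),interpolation=cv2.INTER_CUBIC)
top=np.hstack([c2,d]);bot=np.zeros((240,720,3),np.uint8);bot[:,:520]=c
cv2.imwrite("pics/c6.png",np.vstack([top,bot]))
for z in (.07,.078,.138):print(z,proj(q,[.5542,-.1918,z]),proj(p,[.5542,-.1918,z]))
```

```text
[ 0.55375543 -0.19240303  0.27453446] [ 0.33908102  0.034407   -0.07209535] 0.7043463415734035
0.07 [194.14656308 206.87159743] [252.75128628 160.40076431]
0.078 [193.7743546  204.93220464] [252.74382414 161.95179821]
0.138 [190.83599938 189.62190066] [252.67546883 176.1597015 ]
```

View pics/c6.png

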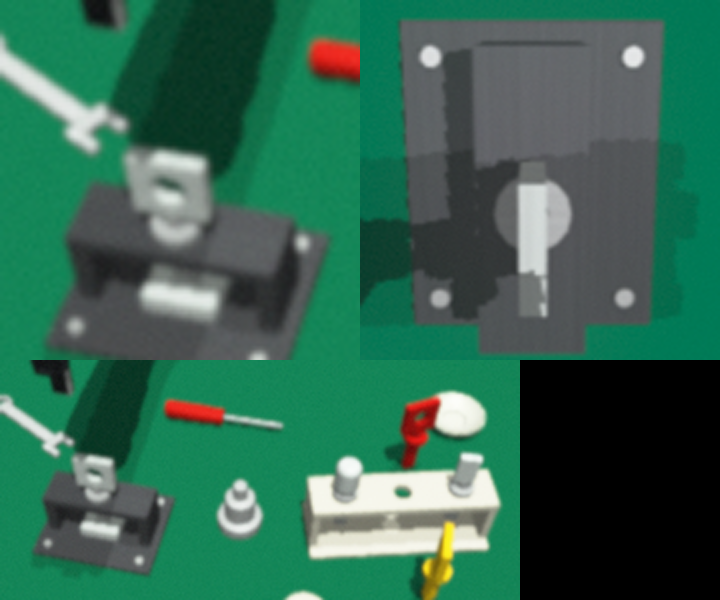

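The holder stands in the stage with its collar on the bridge at (194,205) and the frame parallel to it. The knob and plate holders are unmoved in the rack, and the gripper is clear.

```bash
python3 -c "
from h import *
print(manip.hand_in())"
```

```text
the job is handed in; nothing more can be done
None
```

I took the window holder from the middle hole of the rack and fitted it into the stage. The tang went into the slot, the collar came down on the bridge, and I let go. I handed the job in at about 9.3 s; the hand-in reports no verdict.

- **Seating:** the tang met no measurable resistance at the slot. The first contact, 12 N upward, came at TCP z 0.096 m, against 0.0955 m predicted for the collar fully home.
- **Pictures after release:** the holder stands upright on the bridge with its frame parallel to it. The knob and plate holders are still in their rack holes, and the gripper is clear at z 0.275 m. I judged these by eye and did not re-measure the collar's final offset or tilt.
- **One disagreement:** the scene camera put the eyelet about 4 mm further in y than the wrist camera did. I followed the wrist camera, and the insertion went in freely.

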